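# Push the valve block home under the marking head and shut the guard

### The job

Push the bare aluminium valve block along the groove of the marking unit, in under the hood, until you feel it come home against the stop hidden inside; the stop was set by someone else, so find it by touch, press gently and do not ram it. Then slide the yellow guard fully shut across the mouth, and leave the block against its stop and everything else on the bench as it stands.

Things in the scene. Friction and masses are not known exactly. Their poses are not given: they have to be found in the camera images.
- machine: Bench marking unit, fixed. Origin: at table level on the groove's centre line, straight below the hood's front face; x runs along the groove into the hood, y left, z up. Grey bed x -120 to 240, y -160 to 260 mm, its top 30 mm above the table. Cream hood x 0 to 200, y -140 to 140, top at 165 mm. Grey control box x 60 to 180, y 160 to 250, top at 120 mm.
- mouth (a point): Centre of the groove's floor below the hood's front face, 20 mm above the table (axes as the machine's). The groove is 40 mm wide, 10 mm deep, along the whole bed. The mouth over it is 60 mm wide, from the bed up to 85 mm above the table. 65 to 97 mm behind this point, hidden inside, an adjustable steel stop closes the groove, set differently each time: find it by touch.
- block: Bare aluminium valve block, loose, 90 long (x) x 36 wide x 50 mm tall, about 0.43 kg, three brass-rimmed ports on top, lying along the groove, its nose already under the hood or close to it. Origin: centre of its underside; x points into the hood. Its rear face (x = -45 mm) is the one to push. It slides on the oiled groove with 1 to 2 N.
- block_tail (a point): Centre of the block's rear face, 25 mm above its underside. When home it lies between 25 mm in front of the hood's front face and 7 mm behind it, too near the tall hood for an upright gripper: lean the tool back.
- block_nose (a point): Lower middle of the block's front face (block x = +45 mm), the face that meets the stop.
- guard (a joint): Sliding guard: clear panel in a yellow frame, 130 mm wide, 10 mm thick, from 36 to 146 mm above the table, running along the machine's y at machine x = -40 mm (in front of the hood). 0 = fully shut, centred on the groove; 0.18 m = fully open, towards the machine's +y. Starts open. Needs about 2 N.
- guard_handle (a point): Red handle on the guard's top edge, 14 mm thick (machine x), 50 mm long (machine y), from 146 to 191 mm above the table. This point is on its centre, 180 mm above the table, and moves with the guard.
- pin_gauge: Bystander: steel pin, 28 mm diameter, 50 mm tall, standing on the machine's bed to the right of the groove. Origin: centre of its underside.
- spare: Bystander: blue valve block, 90 x 36 x 50 mm, on the table to the left. Not the one to use. Origin: centre of its underside.
- oil: Bystander: green bottle, 60 mm diameter, 170 mm tall, on the table to the left. Origin: centre of its underside.
- tin: Bystander: tin, 76 mm diameter, 60 mm tall, on the table to the left. Origin: centre of its underside.
- driver: Bystander: screwdriver with orange handle lying on the table to the right.
- spanner: Bystander: steel spanner lying on the table to the right.
- indicator: Bystander: dial indicator on a magnetic base (60 x 50 x 55 mm), about 220 mm tall, on the table to the right. Origin: centre of its underside.
Mind the look-alikes: they are no part of the job. Of the things like the block, leave any that is brown or purple; of the rest the smaller one is meant.

How it is judged:
By the outcome, as a careful person would: the job done as asked, in the order asked, and still so for the second after the job is handed in, with the robot touching nothing.
It also fails if it takes over 53 s, if anything falls off the work surface, if the arm or the gripper's body presses on something with over 40 N, if the wrist force passes 120 N, or if a joint passes its speed limit or range.

### The arm

A 6-joint arm with a two-finger parallel gripper is mounted at the origin on the work surface. World frame = base frame: x ahead of the robot, y to its left, z up, the work surface at z = 0. Lengths are in mm, angles in rad, forces in N, time in s.
With the tool pointing down it reaches from about 300 to 775 mm from the base axis. Payload 14.6 kg.
Tool frame: the origin (TCP) lies between the finger pads; the fingertips stand manip.nose_length ahead of it and the grasp point (between the pads) lies 11 mm behind it (manip.nose_length is the distance from the TCP to the fingertips, in mm); z points along the fingers, y is the line along which they close (so a half turn about z gives the same grasp; the last joint's range is limited). The gripper opens to 94 mm and grips with 3 to 60 N. Pads are 16 mm wide; open, the fingers measure 119 mm over their backs; the gripper's body (75 mm by 177 mm) begins 78 mm behind the grasp point.
Start: joints at [1.164, 0.3, 1.521, -0, 1.321, -0.067], TCP at [183.311, 518.542, 176.146] pointing down, gripper open.
Joint ranges: [-3.03, 3.03], [-0.79, 2.21], [0.23, 2.52], [-1.04, 4.18], [0, 3.07], [-2.55, 2.55]. Speed limits (rad/s): [2.22, 2.22, 2.57, 3.14, 3.14, 3.14].

### API

Orientations are given as [roll, pitch, yaw] about the fixed x, y, z axes, in that order (R = Rz(yaw) Ry(pitch) Rx(roll)).
In Python, from cell import manip, cams, job gives the robot as it stands.
- The arm moves only by the tool jog_arm, never from a script. Its argument "commands" is a list of rows, each an object of numbers: "dx", "dy", "dz": the shift along the tool's x, y, z each as a share of 40 mm, from -1 to 1; "ax", "ay", "az": the turn, a rotation vector about the tool's x, y, z each as a share of 10 degrees, from -1 to 1; "gripper": the closure, from 0 (fully open) to 1 (shut). A call has 1 to 10 rows; each row shifts and turns the commanded pose from where the row before left it, along the tool's axes as they then stand; what a row does not reach is not made up. A row lasts 1/8 s, in which the tool goes at most 62.5 mm and 10.7 degrees, less where a joint would pass 70% of its speed; a pose out of reach is approached as far as the arm can. A call with a number of a shift or a turn outside -1 to 1 is refused whole. A call with a gripper value outside its range is refused whole. The fingers move at their own pace and stop on an object; "squeeze" is the grip in N (left out, the last holds). Time passes only in rows, so rows that do not move let the fingers close. It gives the time, the measured TCP pose, the force, the opening and the grip force at its end, in the units of the state.
- manip.read_state(): the state, without advancing time (a new reading comes with each control period).
- cams.camera(name): name is "side" or "top"; returns a dict with "image" (384x512x3 uint8, red, green, blue), "fx", "fy", "cx", "cy" (pixels), "world_to_cam" (4x4, takes a point from world to camera coordinates). Camera axes: x right, y down, z forward; pixel columns grow to the right and rows downward; lengths in mm; the calibration is good to about 2 mm. A picture is of the moment at which its call begins. There is no depth.
- job.sign_off(): hands the job in; it is judged then, once.
The state is a dict: "clock": time; "joints": joint angles; "qd": joint speeds; "effort": joint torques, N m; "eef_pos": TCP position; "eef_rot": TCP orientation; "wrist_force": force on the tool from outside, world axes, zero at the start; "moment": the same for the moment, N m; "finger_gap": finger opening in mm; "finger_force": force on a finger pad.
Only numpy, scipy, OpenCV 4.12 (cv2) and the standard library are available. Lean on these libraries where they do the work, as an engineer would, in place of code of your own. Each camera call takes 0.05 s, during which the arm holds its last target. There are 200 camera calls.

## Working session

There is one attempt and no reset: what is moved stays moved. The work goes in short steps, Python scripts to look and compute and a tool call to move; the robot and the scene stay as the last step left them, time stands still between calls to the robot, and variables do not carry over. Pictures are saved under pics/ and viewed, at most 10 in all, crops included, and the job is handed in when it is done.

Besides the shell and the picture viewer there is one more tool, called after ">>>" as name([rows], argument=value, ...), one row to a line, values as JSON. jog_arm: Moves the arm, as the interface text tells. Shift numbers are shares of 40 mm and turn numbers shares of 10 degrees, none past 1 either way. Its arguments: {"type":"object","properties":{"commands":{"type":"array"},"squeeze":{"type":"number"}},"required":["commands"]}

```bash
mkdir -p pics; python3 - <<'E'
from cell import manip,cams
import cv2,numpy as np
print(manip.nose_length,manip.read_state())
for n in("side","top"):
    c=cams.camera(n); cv2.imwrite(f"pics/{n}0.png",cv2.resize(c["image"][:,:,::-1],(800,600),interpolation=cv2.INTER_CUBIC))
    print(n,c["fx"],c["fy"],c["cx"],c["cy"],np.round(c["world_to_cam"],4).tolist())
E
```

```text
8.0 {'clock': 0.0, 'joints': array([ 1.16441147e+00,  3.00490879e-01,  1.52160365e+00,  1.92726337e-05,
        1.32071475e+00, -6.66039311e-02]), 'qd': array([ 5.83264429e-05, -3.13570940e-04, -2.98487102e-04, -1.90713776e-03,
        7.46788703e-04, -3.59901892e-05]), 'effort': array([ 6.75143256e-04, -5.31804836e+01, -3.52735126e+01,  7.08563067e-02,
        2.44116521e-02, -6.48323976e-05]), 'eef_pos': array([183.180145  , 518.26802893, 175.56596279]), 'eef_rot': array([-3.14037997e+00, -9.95981712e-05,  2.80180689e+00]), 'wrist_force': array([ 0.28426156,  0.30602627, -0.7945213 ]), 'moment': array([ 0.0026004 , -0.00051902,  0.03141822]), 'finger_force': 0.0, 'finger_gap': 94.03750121627813}
side 414.60829670026556 414.60829670026556 255.77086855820627 192.3432602647597 [[0.9761, -0.2162, 0.0209, -488.606], [-0.0921, -0.499, -0.8617, 165.6307], [0.1968, 0.8392, -0.507, 1115.1361], [0.0, 0.0, 0.0, 1.0]]
top 473.49139039384306 473.49139039384306 263.1253924384807 195.88692368842277 [[-0.021, -0.9998, 0.0002, -0.7762], [-0.9929, 0.0209, -0.1174, 507.9105], [0.1174, -0.0026, -0.9931, 1362.7763], [0.0, 0.0, 0.0, 1.0]]
```

View pics/side0.png

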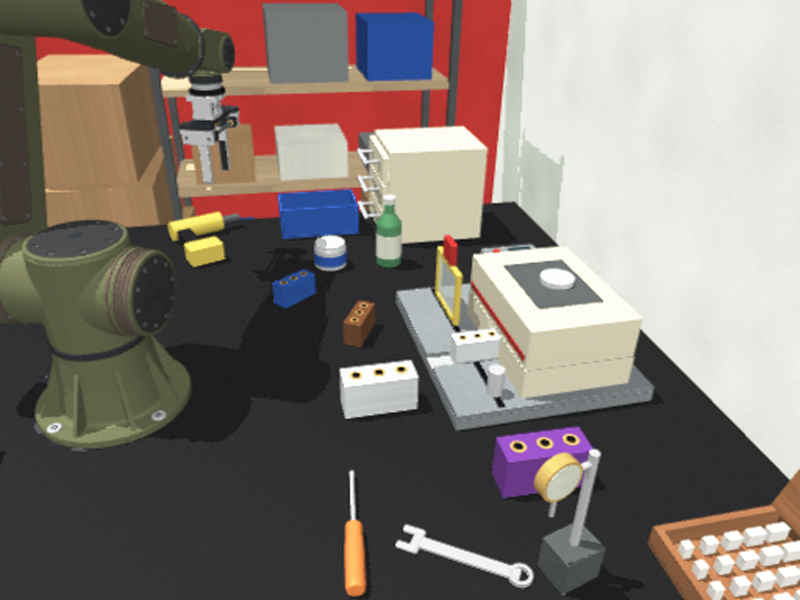

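View pics/top0.png

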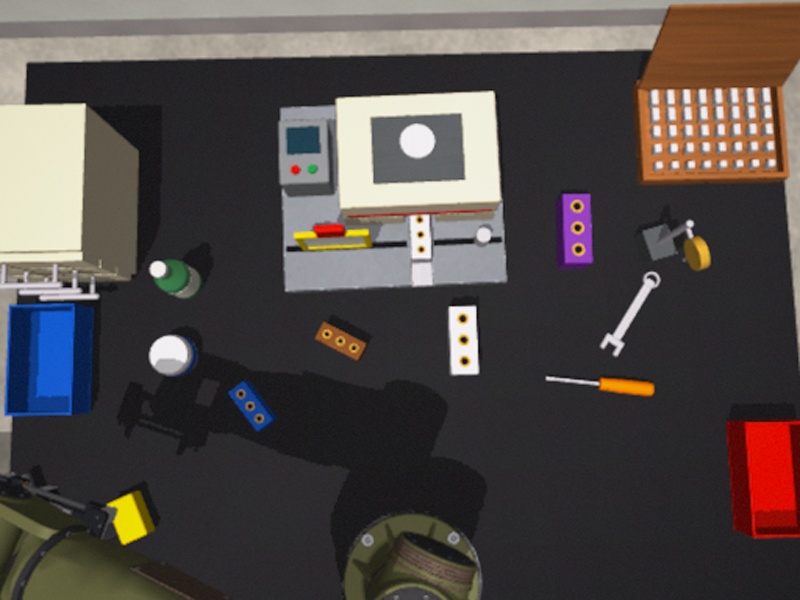

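The side view shows the aluminium block in the groove around (475,345), with the guard open at (448,290). The big white, brown, purple and blue blocks are look-alikes. In the top view the block is at (420,237), the handle at (329,230) and the pin at (484,235). I'll zoom in to get exact pixels.

```bash
python3 - <<'E'
import cv2
from cell import cams
t=cams.camera("top")["image"][:,:,::-1]; s=cams.camera("side")["image"][:,:,::-1]
cv2.imwrite("pics/t1.png",cv2.resize(t[50:200,170:340],None,fx=4,fy=4,interpolation=cv2.INTER_CUBIC))
cv2.imwrite("pics/s1.png",cv2.resize(s[145:280,240:430],None,fx=4,fy=4,interpolation=cv2.INTER_CUBIC))
E
```

```text
(no output)
```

View pics/t1.png

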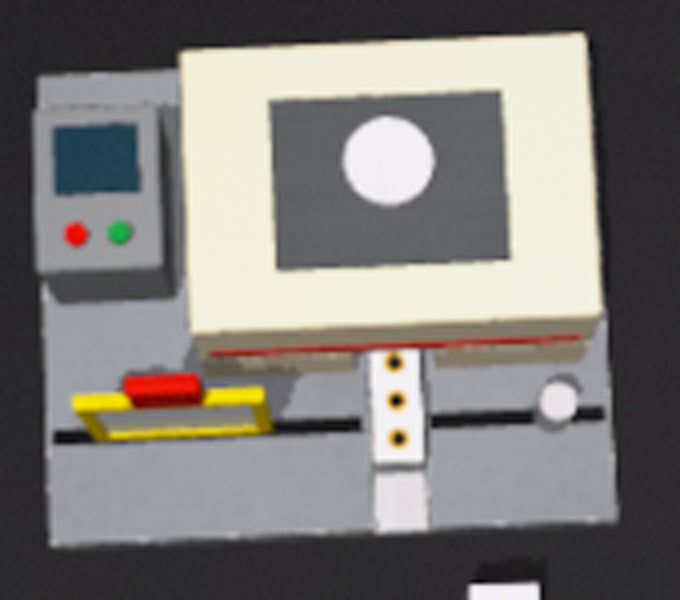

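View pics/s1.png

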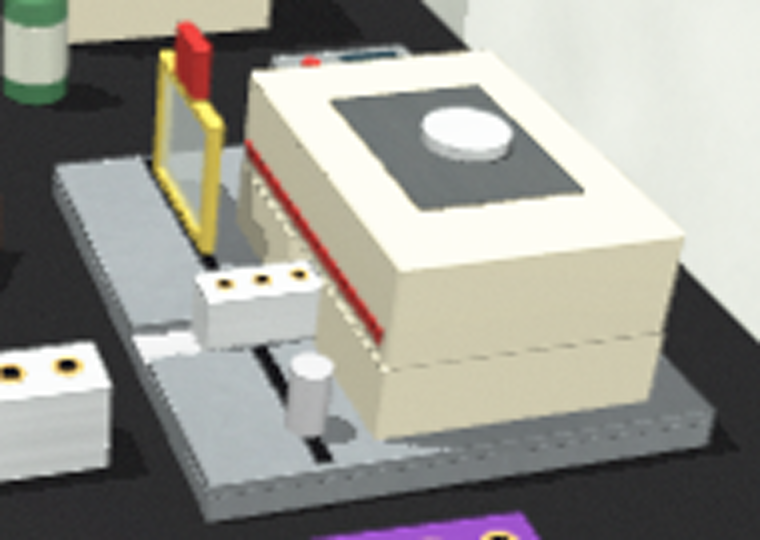

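The crops give the hood top corners, bed front corners, the block's rear top edge at top (375–424,465), the handle at (162,385) and the pin at (558,400).

```bash
cat > h.py <<'E'
import numpy as np
from cell import cams,manip,job
from scipy.optimize import least_squares
C={n:cams.camera(n) for n in("side","top")}
def proj(n,P):
    c=C[n];p=np.asarray(P)@c["world_to_cam"][:3,:3].T+c["world_to_cam"][:3,3]
    return np.c_[c["fx"]*p[:,0]/p[:,2]+c["cx"],c["fy"]*p[:,1]/p[:,2]+c["cy"]]
def M(m,P):
    P=np.asarray(P,float);c,s=np.cos(m[2]),np.sin(m[2])
    return np.c_[m[0]+c*P[:,0]-s*P[:,1],m[1]+s*P[:,0]+c*P[:,1],P[:,2]]
off={"top":(170,50),"side":(240,145)}
cr=lambda n,u:(np.asarray(u,float)+.5)/4-.5+off[n]
E
python3 - <<'E'
from h import *
H=[(200,140,165),(200,-140,165),(0,-140,165),(0,140,165),(-120,260,30),(-120,-160,30)]
pt=cr("top",[(180,50),(586,33),(603,316),(190,334),(50,546),(617,522)])
ps=cr("side",[(490,50),(685,236),(400,270),(252,70),(55,170),(207,488)])
f=lambda m:np.r_[proj("top",M(m,H))-pt,proj("side",M(m,H))-ps].ravel()
r=least_squares(f,[650,0,0],loss="soft_l1");m=r.x;print(m,np.round(f(m).reshape(-1,2),1).tolist())
g=lambda b:np.r_[proj("top",M(m,[(b[0],18,70),(b[0],-18,70)]))-cr("top",[(373,465),(424,465)]),proj("side",M(m,[(b[0],18,70),(b[0],-18,70)]))-cr("side",[(195,274),(203,292)])].ravel()
r=least_squares(g,[-80]);print("tail x",r.x,g(r.x).round(1))
for q in (.18,.17): print("handle",proj("top",M(m,[(-47,q*1000+25,191),(-33,q*1000-25,191)]))*4-np.array(off["top"])*4, "seen 123,386..200,374")
k=lambda b:np.r_[proj("top",M(m,[(b[0],b[1],80)]))-cr("top",[(558,398)]),proj("side",M(m,[(b[0],b[1],80)]))-cr("side",[(312,366)])].ravel()
print("pin",least_squares(k,[-40,-100]).x)
print(M(m,[(-40,180,180),(-40,0,180),(0,0,20)]),m)
E
```

```text
[ 6.67155453e+02 -3.06150120e+01  2.13514186e-02] [[0.2, 0.1], [0.6, 0.2], [0.4, 0.4], [-0.0, 0.2], [-0.0, 0.0], [0.5, 0.1], [0.3, -0.8], [0.9, -1.0], [-0.2, -0.7], [-0.7, -0.3], [-0.1, -1.7], [0.6, -0.8]]
tail x [-77.77686133] [ 0.6  0.3  0.4 -0.2 -0.8 -0.4  1.1  2.1]
handle [[ 88.0187749  397.49866824]
 [163.43583525 373.48667898]] seen 123,386..200,374
handle [[103.23004344 396.86651325]
 [178.62081346 372.8564796 ]] seen 123,386..200,374
pin [ -37.44384105 -115.40705518]
[[623.3216074  148.48996827 180.        ]
 [627.16457074 -31.46900381 180.        ]
 [667.15545342 -30.61501196  20.        ]] [ 6.67155453e+02 -3.06150120e+01  2.13514186e-02]
```

```bash
cat >> h.py <<'E'
m0=np.array([667.16,-30.6,.02135])
from scipy.spatial.transform import Rotation as Ro
def st():
    s=manip.read_state();R=Ro.from_euler("xyz",s["eef_rot"]);return s,R
def go(pm,lean,note=""):
    "needed shift (mm, tool axes) and rotvec (deg, tool) to TCP at machine pm with given lean"
    s,R=st();w=M(m0,[pm])[0]
    T=Ro.from_euler("z",m0[2]+np.pi)*Ro.from_euler("x",np.pi)*Ro.from_euler("y",-lean,degrees=True)
    print(note,"shift/40",(R.inv().apply(w-s["eef_pos"])/40).round(2),"rot/10",((R.inv()*T).as_rotvec(degrees=True)/10).round(2),"j",s["joints"].round(2),"F",s["wrist_force"].round(1),"t",s["clock"], "pm",(Ro.from_euler("z",-m0[2]).apply(s["eef_pos"]-[m0[0],m0[1],0])).round(1))
E
python3 - <<'E'
from h import *
go((-160,0,300),0)
# handle y from both views (centre of red top z=191)
k=lambda b:proj("top",M(m0,[(-40,b[0],191)]))[0]-cr("top",[(162,380)])[0]
print(least_squares(k,[170]).x,k(least_squares(k,[170]).x))
k=lambda b:proj("side",M(m0,[(-40,b[0]+25,191),(-40,b[0]-25,191)]))-cr("side",[(186,23),(204,44)])
for q in(150,157,165,180):print(q,(4*k([q])).round(0).tolist())
E
```

```text
shift/40 [-12.24 -10.33  -3.1 ] rot/10 [-0.   -0.   -2.07] j [ 1.16  0.3   1.52 -0.    1.32 -0.07] F [ 0.2 -0.1  0.3] t 0.4 pm [-472.   559.3  176.1]
[156.97201541] [0.05734552 1.38087342]
150 [[1.0, -0.0], [3.0, 7.0]]
157 [[-2.0, -4.0], [0.0, 3.0]]
165 [[-5.0, -8.0], [-3.0, -2.0]]
180 [[-11.0, -16.0], [-9.0, -10.0]]
```

>>> jog_arm([
  {"dz":-1,"az":-1,"gripper":1},
  {"dz":-1,"az":-1,"gripper":1},
  {"dz":-1,"az":-0.05,"gripper":1},
  {"gripper":1},
])

```text
schema error: expected keys dx, dy, dz, ax, ay, az, gripper
```

```bash
python3 -c "
from h import *
go((-160,0,300),0)"
```

```text
shift/40 [-12.24 -10.32  -3.1 ] rot/10 [-0.    0.   -2.07] j [ 1.16  0.3   1.52 -0.    1.32 -0.07] F [ 0.6  0.6 -0.2] t 0.5 pm [-472.   559.3  176.1]
```

>>> jog_arm([
  {"dx":0,"dy":0,"dz":-1,"ax":0,"ay":0,"az":-1,"gripper":1},
  {"dx":0,"dy":0,"dz":-1,"ax":0,"ay":0,"az":-1,"gripper":1},
  {"dx":0,"dy":0,"dz":-1,"ax":0,"ay":0,"az":-0.07,"gripper":1},
  {"dx":0,"dy":0,"dz":0,"ax":0,"ay":0,"az":0,"gripper":1},
])

```text
clock: 1.0
eef_pos: [183.6, 519.3, 299.0]
eef_rot: [3.137, 0.002, -3.12]
wrist_force: [-0.5, 0.0, -1.1]
finger_gap: 57.5
finger_force: 0.0
```

```bash
python3 -c "
from h import *
go((-160,0,300),0)"
```

```text
shift/40 [ -7.8  -13.98  -0.11] rot/10 [-0. -0. -0.] j [ 1.16  0.24  1.32 -0.    1.58 -0.43] F [ 0.1 -0.8 -0.5] t 1.1 pm [-472.   559.2  295.5]
```

>>> jog_arm([
  {"dx":-0.5,"dy":-1,"dz":0,"ax":0,"ay":0,"az":0,"gripper":1},
  {"dx":-0.5,"dy":-1,"dz":0,"ax":0,"ay":0,"az":0,"gripper":1},
  {"dx":-0.5,"dy":-1,"dz":0,"ax":0,"ay":0,"az":0,"gripper":1},
  {"dx":-0.5,"dy":-1,"dz":0,"ax":0,"ay":0,"az":0,"gripper":1},
  {"dx":-0.5,"dy":-1,"dz":0,"ax":0,"ay":0,"az":0,"gripper":1},
  {"dx":-0.5,"dy":-1,"dz":0,"ax":0,"ay":0,"az":0,"gripper":1},
  {"dx":-0.5,"dy":-1,"dz":0,"ax":0,"ay":0,"az":0,"gripper":1},
  {"dx":-0.5,"dy":-1,"dz":0,"ax":0,"ay":0,"az":0,"gripper":1},
  {"dx":-0.5,"dy":-1,"dz":0,"ax":0,"ay":0,"az":0,"gripper":1},
  {"dx":-0.5,"dy":-1,"dz":0,"ax":0,"ay":0,"az":0,"gripper":1},
])

```text
clock: 2.35
eef_pos: [391.9, 121.4, 294.9]
eef_rot: [-3.141, -0.002, -3.12]
wrist_force: [0.0, 0.6, -0.1]
finger_gap: 0.3
finger_force: 0.0
```

>>> jog_arm([
  {"dx":-0.5,"dy":-1,"dz":0,"ax":0,"ay":0,"az":0,"gripper":1},
  {"dx":-0.5,"dy":-1,"dz":0,"ax":0,"ay":0,"az":0,"gripper":1},
  {"dx":-0.5,"dy":-1,"dz":0,"ax":0,"ay":0,"az":0,"gripper":1},
  {"dx":-0.5,"dy":-1,"dz":0,"ax":0,"ay":0,"az":0,"gripper":1},
  {"dx":0,"dy":0,"dz":0,"ax":0,"ay":-1,"az":0,"gripper":1},
  {"dx":0,"dy":0,"dz":0,"ax":0,"ay":-1,"az":0,"gripper":1},
  {"dx":0,"dy":0,"dz":0,"ax":0,"ay":-1,"az":0,"gripper":1},
  {"dx":0,"dy":0,"dz":0,"ax":0,"ay":-1,"az":0,"gripper":1},
  {"dx":0,"dy":0,"dz":0,"ax":0,"ay":0,"az":0,"gripper":1},
])

```text
clock: 3.48
eef_pos: [473.3, -35.3, 293.6]
eef_rot: [3.14, 0.696, -3.122]
wrist_force: [0.2, -0.4, 0.3]
finger_gap: 0.4
finger_force: 0.0
```

```bash
python3 -c "
from h import *
go((-130,-3,150),45)
go((-130,-3,47),45)"
```

```text
shift/40 [ 1.15 -0.06  3.8 ] rot/10 [ 0.   -0.51 -0.  ] j [-0.27 -0.38  2.06  0.26  0.8  -1.97] F [0.6 0.1 0.4] t 3.575 pm [-192.    -0.7  296.1]
 shift/40 [ 2.8  -0.06  5.77] rot/10 [ 0.   -0.51 -0.  ] j [-0.27 -0.38  2.06  0.26  0.8  -1.97] F [0.6 0.1 0.4] t 3.575 pm [-192.    -0.7  296.1]
```

>>> jog_arm([
  {"dx":0.25,"dy":0,"dz":0.95,"ax":0,"ay":-0.5,"az":0,"gripper":1},
  {"dx":0.25,"dy":0,"dz":1,"ax":0,"ay":0,"az":0,"gripper":1},
  {"dx":0.25,"dy":0,"dz":1,"ax":0,"ay":0,"az":0,"gripper":1},
  {"dx":0.25,"dy":0,"dz":0.9,"ax":0,"ay":0,"az":0,"gripper":1},
  {"dx":0,"dy":0,"dz":0,"ax":0,"ay":0,"az":0,"gripper":1},
])

```text
clock: 4.2
eef_pos: [553.2, -32.8, 154.6]
eef_rot: [3.139, 0.779, -3.12]
wrist_force: [-0.4, -0.3, 1.1]
finger_gap: 0.3
finger_force: 0.0
```

```bash
python3 -c "
from h import *
go((-110,-3,100),45)
go((-110,-3,50),45)"
```

```text
shift/40 [ 0.96 -0.07  1.09] rot/10 [ 0.01 -0.    0.  ] j [-0.22 -0.03  2.17  0.64  0.29 -2.36] F [0.2 0.5 0.3] t 4.3 pm [-113.9   -0.2  158. ]
 shift/40 [ 1.84 -0.07  1.98] rot/10 [ 0.01 -0.    0.  ] j [-0.22 -0.03  2.17  0.64  0.29 -2.36] F [0.2 0.5 0.3] t 4.3 pm [-113.9   -0.2  158. ]
```

>>> jog_arm([
  {"dx":0,"dy":0,"dz":-1,"ax":0,"ay":0,"az":1,"gripper":1},
  {"dx":0,"dy":0,"dz":-1,"ax":0,"ay":0,"az":1,"gripper":1},
  {"dx":0,"dy":0,"dz":-0.5,"ax":0,"ay":0,"az":1,"gripper":1},
  {"dx":0,"dy":0,"dz":0,"ax":0,"ay":0,"az":1,"gripper":1},
  {"dx":0,"dy":0,"dz":0,"ax":0,"ay":0,"az":1,"gripper":1},
  {"dx":0,"dy":0,"dz":0,"ax":0,"ay":0,"az":1,"gripper":1},
  {"dx":0,"dy":0,"dz":0,"ax":0,"ay":0,"az":1,"gripper":1},
  {"dx":0,"dy":0,"dz":0,"ax":0,"ay":0,"az":1,"gripper":1},
  {"dx":0,"dy":0,"dz":0,"ax":0,"ay":0,"az":1,"gripper":1},
  {"dx":0,"dy":0,"dz":0,"ax":0,"ay":0,"az":1,"gripper":1},
])

```text
clock: 5.55
eef_pos: [482.7, -35.3, 229.7]
eef_rot: [2.362, -0.123, 1.467]
wrist_force: [0.1, 1.1, -0.1]
finger_gap: 0.8
finger_force: 0.0
```

>>> jog_arm([
  {"dx":0,"dy":0,"dz":0,"ax":0,"ay":0,"az":1,"gripper":1},
  {"dx":0,"dy":0,"dz":0,"ax":0,"ay":0,"az":1,"gripper":1},
  {"dx":0,"dy":0,"dz":0,"ax":0,"ay":0,"az":1,"gripper":1},
  {"dx":0,"dy":0,"dz":0,"ax":0,"ay":0,"az":1,"gripper":1},
  {"dx":0,"dy":0,"dz":0,"ax":0,"ay":0,"az":1,"gripper":1},
  {"dx":0,"dy":0,"dz":0,"ax":0,"ay":0,"az":1,"gripper":1},
  {"dx":0,"dy":0,"dz":0,"ax":0,"ay":0,"az":1,"gripper":1},
  {"dx":0,"dy":0,"dz":0,"ax":0,"ay":0,"az":1,"gripper":1},
  {"dx":0,"dy":0,"dz":0,"ax":0,"ay":0,"az":0,"gripper":1},
])

```text
clock: 6.68
eef_pos: [482.8, -35.3, 229.3]
eef_rot: [3.135, -0.788, 0.03]
wrist_force: [0.6, 0.3, -1.2]
finger_gap: 0.4
finger_force: 0.0
```

```bash
cat >> h.py <<'E'
_go=go
def go(pm,lean):
    "half-turned tool (tool x forward)"
    s,R=st();w=M(m0,[pm])[0]
    T=Ro.from_euler("z",m0[2])*Ro.from_euler("x",np.pi)*Ro.from_euler("y",lean,degrees=True)
    print("shift/40",(R.inv().apply(w-s["eef_pos"])/40).round(2),"rot/10",((R.inv()*T).as_rotvec(degrees=True)/10).round(2),"j",s["joints"].round(2),"F",s["wrist_force"].round(1),"t",s["clock"], "pm",(Ro.from_euler("z",-m0[2]).apply(s["eef_pos"]-[m0[0],m0[1],0])).round(1), "zaxis",R.as_matrix()[:,2].round(2))
E
python3 -c "
from h import *
go((-110,-3,100),40)
go((-110,-3,50),40)"
```

```text
shift/40 [-0.97  0.05  3.59] rot/10 [ 0.   -0.51  0.05] j [-0.28 -0.34  2.23  0.43  0.52  0.97] F [-0.7 -0.4  0.2] t 6.775 pm [-184.4   -0.7  228.7] zaxis [ 0.71  0.01 -0.71]
shift/40 [-1.85  0.04  4.47] rot/10 [ 0.   -0.51  0.05] j [-0.28 -0.34  2.23  0.43  0.52  0.97] F [-0.7 -0.4  0.2] t 6.775 pm [-184.4   -0.7  228.7] zaxis [ 0.71  0.01 -0.71]
```

>>> jog_arm([
  {"dx":-0.24,"dy":0.03,"dz":0.9,"ax":0,"ay":0,"az":0.05,"gripper":1},
  {"dx":-0.24,"dy":0.02,"dz":0.9,"ax":0,"ay":0,"az":0,"gripper":1},
  {"dx":-0.24,"dy":0,"dz":0.9,"ax":0,"ay":0,"az":0,"gripper":1},
  {"dx":-0.24,"dy":0,"dz":0.9,"ax":0,"ay":0,"az":0,"gripper":1},
  {"dx":0,"dy":0,"dz":0,"ax":0,"ay":0,"az":0,"gripper":1},
])

```text
clock: 7.4
eef_pos: [553.2, -34.1, 106.9]
eef_rot: [-3.134, -0.786, 0.018]
wrist_force: [-0.9, 0.1, 0.5]
finger_gap: 0.6
finger_force: 0.0
```

```bash
python3 -c "
from h import *
go((-110,-3,50),45)"
```

```text
shift/40 [-0.98  0.05  1.11] rot/10 [-0.03 -0.02 -0.01] j [-0.22  0.07  2.21  1.14  0.2   0.27] F [-0.1 -0.3  0.7] t 7.5 pm [-113.9   -1.3  108.9] zaxis [ 0.71  0.02 -0.7 ]
```

Wrist is passing smoothly. I'll descend slowly behind the block.

>>> jog_arm([
  {"dx":-0.25,"dy":0.01,"dz":0.28,"ax":0,"ay":0,"az":0,"gripper":1},
  {"dx":-0.25,"dy":0.01,"dz":0.28,"ax":0,"ay":0,"az":0,"gripper":1},
  {"dx":-0.25,"dy":0.01,"dz":0.28,"ax":0,"ay":0,"az":0,"gripper":1},
  {"dx":-0.25,"dy":0.01,"dz":0.28,"ax":0,"ay":0,"az":0,"gripper":1},
  {"dx":0,"dy":0,"dz":0,"ax":0,"ay":0,"az":0,"gripper":1},
])

```text
clock: 8.12
eef_pos: [557.1, -35.4, 49.0]
eef_rot: [-3.133, -0.79, 0.016]
wrist_force: [-0.2, -0.6, -0.5]
finger_gap: 0.4
finger_force: 0.0
```

```bash
python3 -c "
from h import *
go((-110,-3,50),45);go((-60,-3,50),45)
cv2=__import__('cv2')
cv2.imwrite('pics/s2.png',cv2.resize(C['side']['image'][100:280,200:440,::-1],None,fx=3,fy=3))"
```

```text
shift/40 [ 0.    0.01 -0.01] rot/10 [-0.03 -0.03 -0.02] j [-0.23  0.23  2.23  2.05  0.2  -0.66] F [ 1.4 -0.3 -0.2] t 8.225 pm [-109.8   -2.5   49.7] zaxis [ 0.71  0.02 -0.7 ]
shift/40 [0.88 0.01 0.88] rot/10 [-0.03 -0.03 -0.02] j [-0.23  0.23  2.23  2.05  0.2  -0.66] F [ 1.4 -0.3 -0.2] t 8.225 pm [-109.8   -2.5   49.7] zaxis [ 0.71  0.02 -0.7 ]
```

View pics/s2.png

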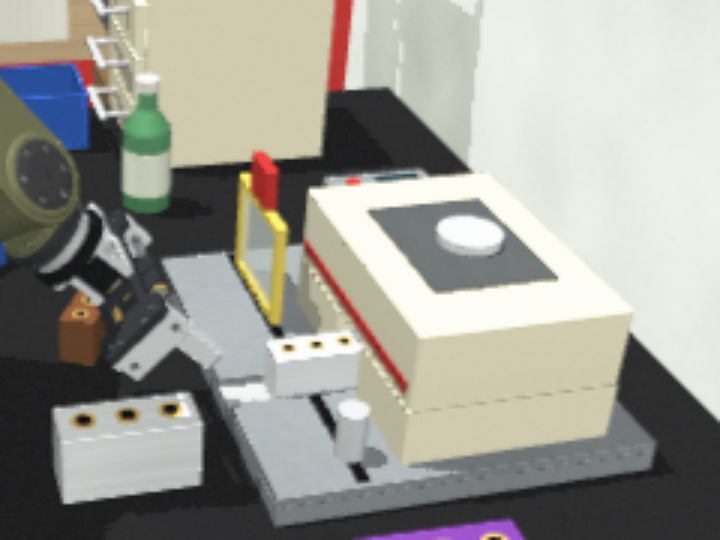

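The tip (215,355) is level behind the block's rear face (268,370), clear of everything. I'll push now.

>>> jog_arm([
  {"dx":0.1,"dy":0,"dz":0.1,"ax":0,"ay":0,"az":0,"gripper":1},
  {"dx":0.1,"dy":0,"dz":0.1,"ax":0,"ay":0,"az":0,"gripper":1},
  {"dx":0.1,"dy":0,"dz":0.1,"ax":0,"ay":0,"az":0,"gripper":1},
  {"dx":0.08,"dy":0,"dz":0.08,"ax":0,"ay":0,"az":0,"gripper":1},
  {"dx":0.08,"dy":0,"dz":0.08,"ax":0,"ay":0,"az":0,"gripper":1},
  {"dx":0.08,"dy":0,"dz":0.08,"ax":0,"ay":0,"az":0,"gripper":1},
  {"dx":0.08,"dy":0,"dz":0.08,"ax":0,"ay":0,"az":0,"gripper":1},
  {"dx":0.08,"dy":0,"dz":0.08,"ax":0,"ay":0,"az":0,"gripper":1},
])

```text
clock: 9.22
eef_pos: [596.9, -34.7, 48.3]
eef_rot: [-3.133, -0.789, 0.015]
wrist_force: [0.6, 0.4, 0.1]
finger_gap: 0.5
finger_force: 0.0
```

```bash
python3 -c "
from h import *
go((-45,-3,50),45)"
```

```text
shift/40 [0.47 0.01 0.42] rot/10 [-0.03 -0.02 -0.02] j [-0.2   0.3   2.14  1.97  0.17 -0.56] F [-0.   0.1  0.2] t 9.325 pm [-70.2  -2.6  48.3] zaxis [ 0.71  0.02 -0.7 ]
```

>>> jog_arm([
  {"dx":0.09,"dy":0,"dz":0.08,"ax":0,"ay":0,"az":0,"gripper":1},
  {"dx":0.09,"dy":0,"dz":0.08,"ax":0,"ay":0,"az":0,"gripper":1},
  {"dx":0.09,"dy":0,"dz":0.08,"ax":0,"ay":0,"az":0,"gripper":1},
])

```text
clock: 9.7
eef_pos: [611.4, -34.4, 49.2]
eef_rot: [-3.133, -0.789, 0.015]
wrist_force: [-3.4, 0.5, 1.7]
finger_gap: 0.5
finger_force: 1.2
```

```bash
python3 -c "
from h import *
go((-45,-3,50),45)
cv2=__import__('cv2')
cv2.imwrite('pics/s3.png',cv2.resize(C['side']['image'][180:260,240:360,::-1],None,fx=6,fy=6))"
```

```text
shift/40 [0.2  0.01 0.18] rot/10 [-0.02 -0.02 -0.02] j [-0.19  0.32  2.1   1.91  0.16 -0.49] F [-0.2 -0.2  0.5] t 9.8 pm [-55.8  -2.6  49.2] zaxis [ 0.71  0.02 -0.7 ]
```

View pics/s3.png

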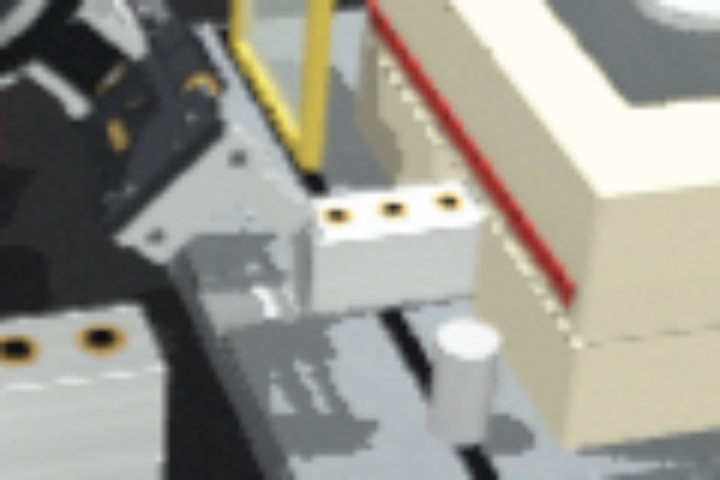

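```bash
python3 -c "
from h import *
s,R=st();z=R.as_matrix()[:,2];x=R.as_matrix()[:,0];p=s['eef_pos']
print(((proj('side',[p,p+8*z,p+8*z+8*x,p+8*z-8*x])-[240,180])*6).round())
print(((proj('top',[p,p+8*z,p+8*z+8*x,p+8*z-8*x])-[220,110])*8).round())
for t in(-78,-70,-60,-50,-40):print(t,((proj('side',M(m0,[(t,18,70),(t,-18,70),(t,-18,20)]))-[240,180])*6).round().tolist(),((proj('top',M(m0,[(t,18,70),(t,-18,70)]))-[220,110])*8).round().tolist())
cv2=__import__('cv2')
cv2.imwrite('pics/t3.png',cv2.resize(C['top']['image'][110:180,220:310,::-1],None,fx=8,fy=8))"
```

```text
[[339. 251.]
 [350. 260.]
 [362. 249.]
 [338. 271.]]
[[402. 399.]
 [401. 387.]
 [400. 369.]
 [401. 405.]]
-78 [[285.0, 196.0], [309.0, 238.0], [302.0, 326.0]] [[348.0, 450.0], [448.0, 446.0]]
-70 [[301.0, 195.0], [325.0, 236.0], [318.0, 324.0]] [[347.0, 428.0], [447.0, 424.0]]
-60 [[321.0, 192.0], [345.0, 234.0], [338.0, 321.0]] [[346.0, 401.0], [446.0, 397.0]]
-50 [[341.0, 190.0], [366.0, 231.0], [358.0, 318.0]] [[345.0, 374.0], [445.0, 370.0]]
-40 [[361.0, 187.0], [386.0, 229.0], [378.0, 316.0]] [[344.0, 347.0], [443.0, 342.0]]
```

View pics/t3.png

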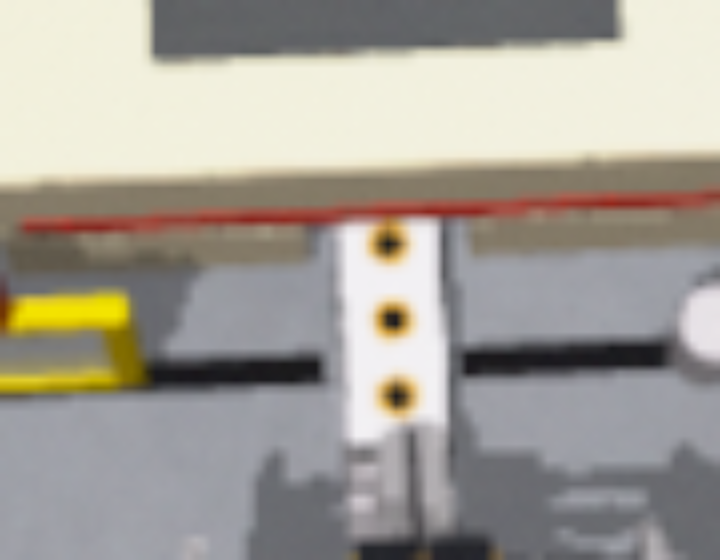

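```bash
python3 -c "
from h import *
print(manip.nose_length,[a for a in dir(manip) if a[0]!='_'])
s,R=st();z=R.as_matrix()[:,2];x=R.as_matrix()[:,0];p=s['eef_pos']
for d in(8,-5,-12,-20,-30):print(d,((proj('side',[p+d*z+8*x,p+d*z,p+d*z-8*x])-[290,210])*20).round().tolist() if 0 else ((proj('side',[p+d*z+8*x,p+d*z,p+d*z-8*x])-[270,200])*16).round().tolist())
cv2=__import__('cv2')
cv2.imwrite('pics/s4.png',cv2.resize(C['side']['image'][200:236,270:315,::-1],None,fx=16,fy=16,interpolation=cv2.INTER_CUBIC))"
```

```text
8.0 ['Unreachable', 'nose_length', 'read_state']
8 [[485.0, 343.0], [453.0, 373.0], [421.0, 402.0]]
-5 [[440.0, 306.0], [407.0, 336.0], [375.0, 366.0]]
-12 [[415.0, 287.0], [383.0, 317.0], [350.0, 347.0]]
-20 [[387.0, 264.0], [354.0, 294.0], [322.0, 324.0]]
-30 [[351.0, 235.0], [319.0, 266.0], [286.0, 296.0]]
```

View pics/s4.png

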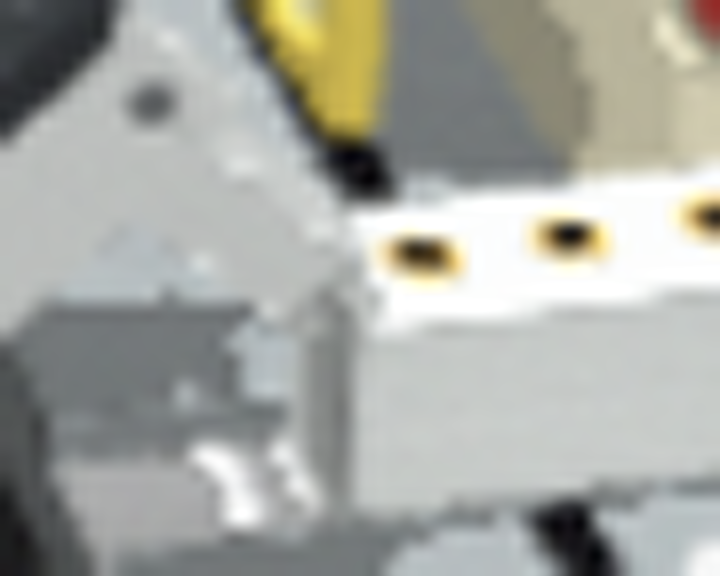

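```bash
python3 -c "
from h import *
for z in(168,176,190,206):print(z,proj('side',[(183.2,518.3,z),(183.2+47*.33,518.3+47*.94,z),(183.2-47*.33,518.3-47*.94,z)])*1.5625)
go((-45,-3,50),45)"
```

```text
168 [[219.08728742 190.64152279]
 [226.13718808 183.63603222]
 [211.65007878 198.03188153]]
176 [[218.6705211  187.36036945]
 [225.74990444 180.42205585]
 [211.20112729 194.68092184]]
190 [[217.93572002 181.57536498]
 [225.06721737 174.75659553]
 [210.40941769 188.77162655]]
206 [[217.08732759 174.89606894]
 [224.27920633 168.21707614]
 [209.49506086 181.94689623]]
shift/40 [0.21 0.01 0.18] rot/10 [-0.02 -0.02 -0.02] j [-0.19  0.32  2.1   1.91  0.16 -0.49] F [ 0.3 -0.4 -1. ] t 10.1 pm [-56.2  -2.6  49.2] zaxis [ 0.71  0.02 -0.7 ]
```

The tip is really about 38 mm short of the stated TCP along the tool: the open start picture shows the same thing. It is touching the block's top edge, so I'll back off, go lower and re-approach.

>>> jog_arm([
  {"dx":-0.25,"dy":0,"dz":-0.25,"ax":0,"ay":0,"az":0,"gripper":1},
  {"dx":-0.2,"dy":0,"dz":-0.2,"ax":0,"ay":0,"az":0,"gripper":1},
  {"dx":-0.21,"dy":0,"dz":0.21,"ax":0,"ay":0,"az":0,"gripper":1},
  {"dx":-0.21,"dy":0,"dz":0.21,"ax":0,"ay":0,"az":0,"gripper":1},
  {"dx":0,"dy":0,"dz":0,"ax":0,"ay":0,"az":0,"gripper":1},
])

```text
clock: 10.72
eef_pos: [585.3, -34.8, 24.6]
eef_rot: [-3.132, -0.787, 0.015]
wrist_force: [0.6, 0.5, -0.1]
finger_gap: 0.3
finger_force: 0.0
```

```bash
python3 -c "
from h import *
go((-62,-3,25),45);go((-15,-3,25),45)"
```

```text
shift/40 [0.33 0.01 0.36] rot/10 [-0.03 -0.02 -0.02] j [-0.21  0.34  2.17  2.27  0.22 -0.86] F [ 0.7 -0.4 -0.2] t 10.825 pm [-81.4  -2.5  25.6] zaxis [ 0.71  0.02 -0.7 ]
shift/40 [1.16 0.01 1.19] rot/10 [-0.03 -0.02 -0.02] j [-0.21  0.34  2.17  2.27  0.22 -0.86] F [ 0.7 -0.4 -0.2] t 10.825 pm [-81.4  -2.5  25.6] zaxis [ 0.71  0.02 -0.7 ]
```

>>> jog_arm([
  {"dx":0.08,"dy":0,"dz":0.08,"ax":0,"ay":0,"az":0,"gripper":1},
  {"dx":0.08,"dy":0,"dz":0.08,"ax":0,"ay":0,"az":0,"gripper":1},
  {"dx":0.08,"dy":0,"dz":0.08,"ax":0,"ay":0,"az":0,"gripper":1},
  {"dx":0.08,"dy":0,"dz":0.08,"ax":0,"ay":0,"az":0,"gripper":1},
  {"dx":0.08,"dy":0,"dz":0.08,"ax":0,"ay":0,"az":0,"gripper":1},
  {"dx":0.08,"dy":0,"dz":0.08,"ax":0,"ay":0,"az":0,"gripper":1},
  {"dx":0.08,"dy":0,"dz":0.08,"ax":0,"ay":0,"az":0,"gripper":1},
])

```text
clock: 11.7
eef_pos: [617.6, -34.2, 25.3]
eef_rot: [-3.133, -0.788, 0.015]
wrist_force: [-2.3, 0.5, 0.3]
finger_gap: 0.6
finger_force: 1.0
```

```bash
python3 -c "
from h import *
go((-15,-3,25),45)
cv2=__import__('cv2')
cv2.imwrite('pics/s5.png',cv2.resize(C['side']['image'][180:260,240:360,::-1],None,fx=6,fy=6))"
```

```text
shift/40 [0.6  0.01 0.62] rot/10 [-0.03 -0.02 -0.02] j [-0.19  0.39  2.09  2.19  0.19 -0.77] F [-1.1 -0.2  0.2] t 11.8 pm [-49.5  -2.5  25.5] zaxis [ 0.71  0.02 -0.7 ]
```

View pics/s5.png

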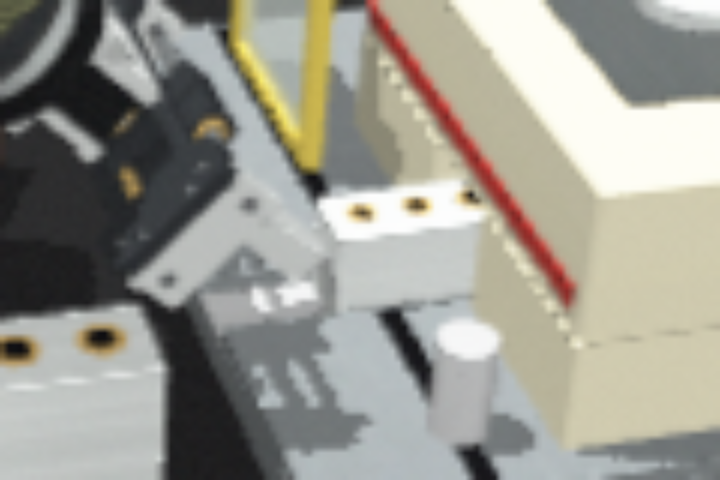

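The tip now pushes the rear face mid-height (~(328,270)) and the block has moved, with about 2 N of sliding force. I'll continue to just before the earliest stop.

>>> jog_arm([
  {"dx":0.08,"dy":0,"dz":0.08,"ax":0,"ay":0,"az":0,"gripper":1},
  {"dx":0.08,"dy":0,"dz":0.08,"ax":0,"ay":0,"az":0,"gripper":1},
  {"dx":0.08,"dy":0,"dz":0.08,"ax":0,"ay":0,"az":0,"gripper":1},
  {"dx":0.08,"dy":0,"dz":0.08,"ax":0,"ay":0,"az":0,"gripper":1},
  {"dx":0.08,"dy":0,"dz":0.08,"ax":0,"ay":0,"az":0,"gripper":1},
  {"dx":0.08,"dy":0,"dz":0.08,"ax":0,"ay":0,"az":0,"gripper":1},
  {"dx":0.06,"dy":0,"dz":0.06,"ax":0,"ay":0,"az":0,"gripper":1},
])

```text
clock: 12.68
eef_pos: [648.2, -33.5, 25.5]
eef_rot: [-3.133, -0.789, 0.015]
wrist_force: [-2.1, 0.2, -0.2]
finger_gap: 0.4
finger_force: 0.9
```

>>> jog_arm([
  {"dx":0.03,"dy":0,"dz":0.03,"ax":0,"ay":0,"az":0,"gripper":1},
  {"dx":0.03,"dy":0,"dz":0.03,"ax":0,"ay":0,"az":0,"gripper":1},
  {"dx":0.03,"dy":0,"dz":0.03,"ax":0,"ay":0,"az":0,"gripper":1},
])

```text
clock: 13.05
eef_pos: [653.1, -33.4, 25.6]
eef_rot: [-3.133, -0.789, 0.015]
wrist_force: [-1.2, -0.1, -0.8]
finger_gap: 0.2
finger_force: 0.9
```

>>> jog_arm([
  {"dx":0.03,"dy":0,"dz":0.03,"ax":0,"ay":0,"az":0,"gripper":1},
  {"dx":0.03,"dy":0,"dz":0.03,"ax":0,"ay":0,"az":0,"gripper":1},
  {"dx":0.03,"dy":0,"dz":0.03,"ax":0,"ay":0,"az":0,"gripper":1},
])

```text
clock: 13.42
eef_pos: [658.2, -33.3, 25.6]
eef_rot: [-3.133, -0.789, 0.015]
wrist_force: [-1.7, -0.2, 0.2]
finger_gap: 0.5
finger_force: 0.9
```

>>> jog_arm([
  {"dx":0.03,"dy":0,"dz":0.03,"ax":0,"ay":0,"az":0,"gripper":1},
  {"dx":0.03,"dy":0,"dz":0.03,"ax":0,"ay":0,"az":0,"gripper":1},
])

```text
clock: 13.68
eef_pos: [661.4, -33.2, 25.4]
eef_rot: [-3.133, -0.788, 0.015]
wrist_force: [-9.1, 0.6, 1.6]
finger_gap: 0.6
finger_force: 4.6
```

Force jumped from 2 to 9 N. I'll confirm with a small extra press.

>>> jog_arm([
  {"dx":0.01,"dy":0,"dz":0.01,"ax":0,"ay":0,"az":0,"gripper":1},
  {"dx":0,"dy":0,"dz":0,"ax":0,"ay":0,"az":0,"gripper":1},
])

```text
clock: 13.92
eef_pos: [661.5, -33.2, 25.2]
eef_rot: [-3.133, -0.788, 0.015]
wrist_force: [-9.7, -0.6, 3.8]
finger_gap: 0.6
finger_force: 4.9
```

>>> jog_arm([
  {"dx":0.02,"dy":0,"dz":0.02,"ax":0,"ay":0,"az":0,"gripper":1},
  {"dx":0,"dy":0,"dz":0,"ax":0,"ay":0,"az":0,"gripper":1},
])

```text
clock: 14.18
eef_pos: [662.1, -33.2, 25.1]
eef_rot: [-3.133, -0.787, 0.015]
wrist_force: [-22.0, 0.2, 11.2]
finger_gap: 0.3
finger_force: 10.7
```

```bash
python3 -c "
from h import *
go((-150,-3,130),45)"
```

```text
shift/40 [-0.7  -0.   -4.42] rot/10 [-0.02 -0.01 -0.02] j [-0.17  0.46  1.97  2.    0.15 -0.56] F [-21.7   0.6  10.1] t 14.275 pm [-5.2 -2.5 25. ] zaxis [ 0.71  0.02 -0.71]
```

Position didn't give while the force rose to 22 N, so the block is home. I'll retreat straight back, then up.

>>> jog_arm([
  {"dx":-0.1,"dy":0,"dz":-0.1,"ax":0,"ay":0,"az":0,"gripper":1},
  {"dx":-0.3,"dy":0,"dz":-0.3,"ax":0,"ay":0,"az":0,"gripper":1},
  {"dx":-0.4,"dy":0,"dz":-0.4,"ax":0,"ay":0,"az":0,"gripper":1},
  {"dx":0.3,"dy":0,"dz":-1,"ax":0,"ay":0,"az":0,"gripper":1},
  {"dx":0.4,"dy":0,"dz":-1,"ax":0,"ay":0,"az":0,"gripper":1},
  {"dx":0.4,"dy":0,"dz":-1,"ax":0,"ay":0,"az":0,"gripper":1},
  {"dx":0.4,"dy":0,"dz":-1,"ax":0,"ay":0,"az":0,"gripper":1},
  {"dx":0.4,"dy":0,"dz":-1,"ax":0,"ay":0,"az":0,"gripper":1},
  {"dx":0.4,"dy":0,"dz":-1,"ax":0,"ay":0,"az":0,"gripper":1},
  {"dx":0,"dy":0,"dz":0,"ax":0,"ay":0,"az":0,"gripper":1},
])

```text
clock: 15.52
eef_pos: [548.9, -32.4, 195.0]
eef_rot: [-3.109, -0.804, 0.017]
wrist_force: [0.0, 0.4, -0.3]
finger_gap: 0.5
finger_force: 0.0
```

>>> jog_arm([
  {"dx":0,"dy":0,"dz":0,"ax":0,"ay":-1,"az":0,"gripper":1},
  {"dx":0,"dy":0,"dz":0,"ax":0,"ay":-1,"az":0,"gripper":1},
  {"dx":0,"dy":0,"dz":0,"ax":0,"ay":-1,"az":0,"gripper":1},
  {"dx":0,"dy":0,"dz":0,"ax":0,"ay":-1,"az":0,"gripper":1},
  {"dx":0,"dy":0,"dz":0,"ax":0,"ay":-0.5,"az":0,"gripper":1},
  {"dx":0,"dy":0,"dz":0,"ax":0,"ay":0,"az":0,"gripper":1},
])

```text
clock: 16.27
eef_pos: [549.8, -28.8, 189.3]
eef_rot: [-3.11, -0.038, 0.049]
wrist_force: [-0.1, -1.1, 1.1]
finger_gap: 1.0
finger_force: 0.0
```

```bash
python3 -c "
from h import *
go((-40,225,250),0)
cv2=__import__('cv2')
cv2.imwrite('pics/t6.png',cv2.resize(C['top']['image'][60:190,170:340,::-1],None,fx=4,fy=4))"
```

```text
shift/40 [ 2.16 -5.52 -1.24] rot/10 [-0.18 -0.23  0.15] j [-0.14  0.26  1.53  0.04  1.31  1.37] F [-0.5 -1.1  0.1] t 16.375 pm [-118.2    3.9  190.2] zaxis [ 0.04  0.03 -1.  ]
```

View pics/t6.png

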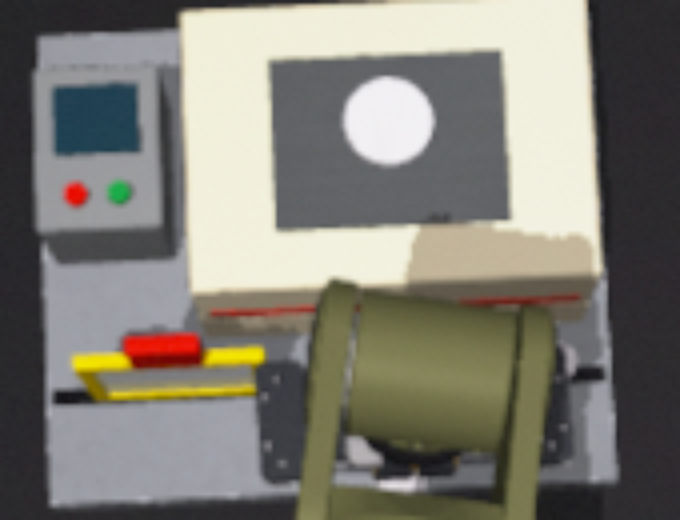

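The picture shows the guard unmoved, with the handle at px (162,350), centre about y=157. I'll go over and around to the handle's left side.

>>> jog_arm([
  {"dx":0,"dy":0,"dz":-1,"ax":-0.18,"ay":-0.23,"az":0.15,"gripper":1},
  {"dx":0,"dy":-0.7,"dz":-0.6,"ax":0,"ay":0,"az":0,"gripper":1},
  {"dx":0,"dy":-1,"dz":0,"ax":0,"ay":0,"az":0,"gripper":1},
  {"dx":0,"dy":-1,"dz":0,"ax":0,"ay":0,"az":0,"gripper":1},
  {"dx":0.5,"dy":-1,"dz":0,"ax":0,"ay":0,"az":0,"gripper":1},
  {"dx":0.7,"dy":-1,"dz":0,"ax":0,"ay":0,"az":0,"gripper":1},
  {"dx":0.8,"dy":-0.8,"dz":0,"ax":0,"ay":0,"az":0,"gripper":1},
  {"dx":0,"dy":0,"dz":0,"ax":0,"ay":0,"az":0,"gripper":1},
])

```text
clock: 17.38
eef_pos: [623.3, 192.6, 253.1]
eef_rot: [3.141, 0.002, 0.024]
wrist_force: [-0.4, -0.3, -1.1]
finger_gap: 0.5
finger_force: 0.0
```

```bash
python3 -c "
from h import *
go((-40,225,140),0)"
```

```text
shift/40 [-0.   -0.08  2.86] rot/10 [0.01 0.   0.  ] j [ 0.24  0.5   1.07 -0.    1.57  1.79] F [ 0.   0.1 -0.7] t 17.475 pm [-39.8 222.1 254.5] zaxis [-0. -0. -1.]
```

>>> jog_arm([
  {"dx":0,"dy":-0.5,"dz":0.5,"ax":0,"ay":0,"az":0,"gripper":1},
  {"dx":0,"dy":0,"dz":0.9,"ax":0,"ay":0,"az":0,"gripper":1},
  {"dx":0,"dy":0,"dz":0.9,"ax":0,"ay":0,"az":0,"gripper":1},
  {"dx":0,"dy":0,"dz":0.66,"ax":0,"ay":0,"az":0,"gripper":1},
  {"dx":0,"dy":0,"dz":0,"ax":0,"ay":0,"az":0,"gripper":1},
])

```text
clock: 18.1
eef_pos: [621.0, 210.5, 134.0]
eef_rot: [3.139, 0.004, 0.021]
wrist_force: [0.2, 0.0, 1.2]
finger_gap: 0.5
finger_force: 0.0
```

>>> jog_arm([
  {"dx":0,"dy":0.25,"dz":0,"ax":0,"ay":0,"az":0,"gripper":1},
  {"dx":0,"dy":0.25,"dz":0,"ax":0,"ay":0,"az":0,"gripper":1},
  {"dx":0,"dy":0.2,"dz":0,"ax":0,"ay":0,"az":0,"gripper":1},
  {"dx":0,"dy":0.15,"dz":0,"ax":0,"ay":0,"az":0,"gripper":1},
  {"dx":0,"dy":0.15,"dz":0,"ax":0,"ay":0,"az":0,"gripper":1},
  {"dx":0,"dy":0.15,"dz":0,"ax":0,"ay":0,"az":0,"gripper":1},
])

```text
clock: 18.85
eef_pos: [623.5, 164.1, 136.6]
eef_rot: [3.14, 0.0, 0.021]
wrist_force: [-0.6, 0.4, -0.2]
finger_gap: 0.5
finger_force: 0.0
```

```bash
python3 -c "
from h import *
go((-40,40,135),0)"
```

```text
shift/40 [-0.01  3.88  0.05] rot/10 [ 0.01  0.   -0.01] j [ 0.2   0.54  1.27 -0.    1.33  1.75] F [0.3 0.9 0.2] t 18.95 pm [-39.5 195.4 136.5] zaxis [-0. -0. -1.]
```

>>> jog_arm([
  {"dx":0,"dy":0.15,"dz":0,"ax":0,"ay":0,"az":0,"gripper":1},
  {"dx":0,"dy":0.15,"dz":0,"ax":0,"ay":0,"az":0,"gripper":1},
  {"dx":0,"dy":0.15,"dz":0,"ax":0,"ay":0,"az":0,"gripper":1},
  {"dx":0,"dy":0.15,"dz":0,"ax":0,"ay":0,"az":0,"gripper":1},
])

```text
clock: 19.45
eef_pos: [624.0, 140.0, 136.6]
eef_rot: [3.14, 0.0, 0.021]
wrist_force: [0.3, 1.6, -0.1]
finger_gap: 0.7
finger_force: 0.8
```

```bash
cat >> h.py <<'E'
def red(n="side"):
    import cv2
    h=cv2.cvtColor(C[n]["image"],cv2.COLOR_RGB2HSV);k=((h[...,0]<6)|(h[...,0]>174))&(h[...,1]>180)&(h[...,2]>90)
    N,_,S,c=cv2.connectedComponentsWithStats(k.astype(np.uint8));print(n,[(S[i].tolist(),c[i].round(1).tolist()) for i in range(1,N) if 12<S[i][4]<900])
E
python3 -c "
from h import *
go((-40,38,135),0)
red();red('top')
for q in(157,150,140,0):print(q,proj('side',M(m0,[(-40,q,170)])).round(1),proj('top',M(m0,[(-40,q,185)])).round(1))"
```

```text
shift/40 [-0.01  3.33  0.05] rot/10 [ 0.01  0.   -0.01] j [ 0.16  0.53  1.29 -0.    1.32  1.72] F [-0.5 -0.4 -0. ] t 19.55 pm [-39.5 171.1 136.6] zaxis [-0. -0. -1.]
side [([162, 0, 110, 26, 484], [235.4, 4.1]), ([278, 0, 11, 48, 431], [282.7, 21.8]), ([0, 73, 15, 88, 570], [5.0, 118.1]), ([118, 81, 6, 20, 54], [120.4, 92.7]), ([226, 120, 5, 8, 20], [228.2, 123.1]), ([123, 123, 55, 17, 656], [153.0, 130.7]), ([287, 154, 8, 19, 119], [290.4, 163.2]), ([312, 196, 23, 34, 49], [323.9, 213.1])]
top [([465, 270, 7, 69, 97], [467.7, 302.8])]
157 [[287.7 159.1]] [[210.4 146.5]]
150 [[288.4 160.1]] [[213.1 146.4]]
140 [[289.4 161.5]] [[216.9 146.2]]
0 [[305.1 183.9]] [[269.7 144. ]]
```

The handle is moving with the finger. I'll keep pushing.

>>> jog_arm([
  {"dx":0,"dy":0.2,"dz":0,"ax":0,"ay":0,"az":0,"gripper":1},
  {"dx":0,"dy":0.2,"dz":0,"ax":0,"ay":0,"az":0,"gripper":1},
  {"dx":0,"dy":0.2,"dz":0,"ax":0,"ay":0,"az":0,"gripper":1},
  {"dx":0,"dy":0.2,"dz":0,"ax":0,"ay":0,"az":0,"gripper":1},
  {"dx":0,"dy":0.2,"dz":0,"ax":0,"ay":0,"az":0,"gripper":1},
  {"dx":0,"dy":0.2,"dz":0,"ax":0,"ay":0,"az":0,"gripper":1},
  {"dx":0,"dy":0.2,"dz":0,"ax":0,"ay":0,"az":0,"gripper":1},
  {"dx":0,"dy":0.2,"dz":0,"ax":0,"ay":0,"az":0,"gripper":1},
  {"dx":0,"dy":0.2,"dz":0,"ax":0,"ay":0,"az":0,"gripper":1},
])

```text
clock: 20.68
eef_pos: [625.5, 68.0, 136.7]
eef_rot: [3.14, 0.001, 0.021]
wrist_force: [1.2, 1.9, -0.8]
finger_gap: 0.4
finger_force: 0.9
```

>>> jog_arm([
  {"dx":0,"dy":0.2,"dz":0,"ax":0,"ay":0,"az":0,"gripper":1},
  {"dx":0,"dy":0.2,"dz":0,"ax":0,"ay":0,"az":0,"gripper":1},
  {"dx":0,"dy":0.2,"dz":0,"ax":0,"ay":0,"az":0,"gripper":1},
  {"dx":0,"dy":0.2,"dz":0,"ax":0,"ay":0,"az":0,"gripper":1},
  {"dx":0,"dy":0.2,"dz":0,"ax":0,"ay":0,"az":0,"gripper":1},
  {"dx":0,"dy":0.1,"dz":0,"ax":0,"ay":0,"az":0,"gripper":1},
])

```text
clock: 21.42
eef_pos: [626.4, 23.9, 136.8]
eef_rot: [3.14, 0.001, 0.02]
wrist_force: [0.8, 1.3, -0.5]
finger_gap: 0.6
finger_force: 0.8
```

```bash
python3 -c "
from h import *
go((-40,38,135),0);red()"
```

```text
shift/40 [-0.01  0.43  0.05] rot/10 [ 0.01  0.   -0.01] j [-0.02  0.5   1.33 -0.    1.31  1.53] F [0.5 0.3 0.6] t 21.525 pm [-39.6  55.3 136.8] zaxis [-0. -0. -1.]
side [([164, 0, 108, 28, 488], [235.8, 4.4]), ([278, 0, 11, 48, 430], [282.7, 21.7]), ([0, 73, 15, 88, 570], [5.0, 118.1]), ([218, 79, 14, 17, 108], [224.6, 86.7]), ([226, 120, 5, 8, 20], [228.2, 123.1]), ([123, 123, 55, 17, 656], [152.9, 130.7]), ([299, 172, 13, 23, 156], [303.5, 182.4]), ([312, 196, 10, 13, 16], [316.3, 202.1]), ([321, 210, 14, 19, 29], [328.1, 219.1])]
```

>>> jog_arm([
  {"dx":0,"dy":0.08,"dz":0,"ax":0,"ay":0,"az":0,"gripper":1},
  {"dx":0,"dy":0.08,"dz":0,"ax":0,"ay":0,"az":0,"gripper":1},
  {"dx":0,"dy":0.08,"dz":0,"ax":0,"ay":0,"az":0,"gripper":1},
  {"dx":0,"dy":0.08,"dz":0,"ax":0,"ay":0,"az":0,"gripper":1},
])

```text
clock: 22.02
eef_pos: [626.7, 11.5, 136.8]
eef_rot: [3.14, 0.0, 0.021]
wrist_force: [-0.3, 2.3, 1.0]
finger_gap: 0.2
finger_force: 0.8
```

>>> jog_arm([
  {"dx":0,"dy":0.05,"dz":0,"ax":0,"ay":0,"az":0,"gripper":1},
  {"dx":0,"dy":0.05,"dz":0,"ax":0,"ay":0,"az":0,"gripper":1},
])

```text
clock: 22.28
eef_pos: [626.7, 7.6, 136.8]
eef_rot: [3.14, 0.001, 0.021]
wrist_force: [-0.8, 1.7, 0.9]
finger_gap: 0.6
finger_force: 0.8
```

>>> jog_arm([
  {"dx":0,"dy":0.05,"dz":0,"ax":0,"ay":0,"az":0,"gripper":1},
])

```text
clock: 22.4
eef_pos: [626.8, 6.7, 136.9]
eef_rot: [-3.141, 0.0, 0.021]
wrist_force: [-1.0, 14.5, 1.1]
finger_gap: 0.7
finger_force: 7.6
```

It hit the end stop exactly where predicted (about 38). One small confirming press, then back off and rise.

>>> jog_arm([
  {"dx":0,"dy":0.02,"dz":0,"ax":0,"ay":0,"az":0,"gripper":1},
  {"dx":0,"dy":0,"dz":0,"ax":0,"ay":0,"az":0,"gripper":1},
])

```text
clock: 22.65
eef_pos: [626.7, 6.8, 136.9]
eef_rot: [-3.141, 0.0, 0.022]
wrist_force: [-1.0, 12.2, 2.0]
finger_gap: 0.8
finger_force: 6.3
```

>>> jog_arm([
  {"dx":0,"dy":-0.2,"dz":0,"ax":0,"ay":0,"az":0,"gripper":1},
  {"dx":0,"dy":-0.3,"dz":0,"ax":0,"ay":0,"az":0,"gripper":1},
  {"dx":0,"dy":0,"dz":-0.5,"ax":0,"ay":0,"az":0,"gripper":1},
  {"dx":0,"dy":0,"dz":-1,"ax":0,"ay":0,"az":0,"gripper":1},
  {"dx":0,"dy":0,"dz":-1,"ax":0,"ay":0,"az":0,"gripper":1},
  {"dx":0,"dy":0,"dz":-1,"ax":0,"ay":0,"az":0,"gripper":1},
  {"dx":0,"dy":0,"dz":0,"ax":0,"ay":0,"az":0,"gripper":1},
  {"dx":0,"dy":0,"dz":0,"ax":0,"ay":0,"az":0,"gripper":1},
])

```text
clock: 23.65
eef_pos: [626.2, 25.3, 275.8]
eef_rot: [3.14, 0.002, 0.021]
wrist_force: [-0.4, -0.9, 0.9]
finger_gap: 0.8
finger_force: 0.0
```

```bash
python3 -c "
from h import *
go((-40,38,135),0);red()
print(proj('side',M(m0,[(-40,0,170)])))
job.sign_off()"
```

```text
shift/40 [0.01 0.46 3.51] rot/10 [ 0.01  0.02 -0.  ] j [-0.02  0.43  1.12 -0.    1.6   1.53] F [0.5 0.2 1.1] t 23.75 pm [-39.9  56.7 275.4] zaxis [-0. -0. -1.]
side [([312, 0, 15, 5, 53], [320.5, 1.5]), ([135, 40, 27, 2, 33], [146.1, 40.8]), ([280, 44, 7, 4, 16], [283.6, 44.9]), ([275, 58, 11, 23, 193], [279.7, 68.0]), ([0, 73, 15, 88, 569], [5.0, 118.1]), ([310, 105, 7, 25, 102], [312.8, 116.7]), ([226, 120, 5, 8, 20], [228.2, 123.1]), ([123, 123, 55, 17, 655], [152.8, 130.7]), ([301, 174, 14, 25, 162], [305.6, 185.1]), ([315, 200, 20, 29, 40], [325.0, 214.5])]
[[305.09242397 183.90904617]]
the job is handed in; nothing more can be done
```

I pushed the block home against its hidden stop (firm at about 22 N), slid the guard shut to its end stop, withdrew the arm clear, and handed the job in at about 24 s.

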